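# Scoop sample bearing balls into the tray and hold it level over the tester window

## Task

Use the scoop standing in the stock bin to scoop up at least two of the three bearing balls, without touching the balls with the fingers, tip them into the walled compartment of the tray, and then stand the scoop upright on the cork pad. Then lift the tray by its upright grip, keeping it level so that the larger loose ball never leaves its shallow round pocket, and carry it over the round glass window of the open test case. Finish while still holding the tray there, level, still and centred a few centimetres above the window without touching the case; let no ball fall on the counter, and do not push the other things on the counter about.

Things in the scene. Friction and masses are not known exactly. Their poses are not given: they have to be found in the camera images.
- bin: Fixed black open stock bin, outside 188 x 84 x 45 mm high, walls and floor 4 mm (inside 180 x 76). Origin: centre of its underside. Its x axis runs along its length, from the end where the scoop stands (-x) to the end where the balls lie (+x), whose upright end wall has its inner face at x = +90 mm: push the balls against it.
- scoop: Loose scoop, about 180 g, standing in line with the bin behind the balls, 4 mm play on either side. Flat aluminium pan 68 mm wide, floor 2.5 mm, open mouth at +x with a ramped lip ending at x = +45 mm; back wall at x = -40 mm, 40 mm high; side walls 24 mm high, x = -40 to +18 mm. Origin: pan's underside, middle; z up. Balls start rolling when the pan slopes about 5 degrees.
- scoop_grip (a point): Point on the scoop's black upright grip post, at (-30, 0, 100) mm in the scoop's frame. The post is 20 mm (scoop x) by 24 mm (scoop y), from z = 34 to its top at z = 120 mm.
- ball0: Loose steel bearing ball, 24 mm diameter, 56 g, smooth and oiled, in the bin in front of the scoop. Origin: its centre.
- ball1: A second ball just like it (24 mm), in the bin. Origin: its centre.
- ball2: A third ball just like it (24 mm), in the bin. Origin: its centre.
- pad: Fixed cork pad, 130 x 110 mm, 3 mm thick, flat on the counter: the scoop's parking place. Origin: centre of its underside, on the counter.
- tray: Loose aluminium sample tray, plate 160 (x) x 110 (y) x 6 mm, about 320 g. Origin: middle of its underside, z up. Compartment on the -x half: inside x = -77 to -10, y = -52 to +52 mm, walls up to z = 26 mm, the wall next to the grip to z = 40 mm. Round pocket on the +x half. Black upright grip plate in the middle, 14 mm thick (x), 44 mm wide (y), top at z = 106 mm.
- tray_bay (a point): Centre of the compartment's floor in the tray, at (-43, 0, 6) mm in the tray's frame.
- tray_pocket (a point): Where the centre of the larger ball lies when it is in the middle of its round pocket: (43, 0, 21) mm in the tray's frame. The pocket is 44 mm across inside, with a rim only 3 mm high; the ball climbs out of it at about 35 degrees of tilt.
- gauge: Loose steel ball, 30 mm diameter, 110 g, lying free in the tray's round pocket. Origin: its centre.
- tester: Fixed black hard case of a tester, 240 (x) x 200 (y) mm, grey panel 85 mm above the counter, lid standing open along its -y edge up to 280 mm above the counter; a 36 mm wide knob stands 18 mm above the panel at (65, 45) mm. Origin: centre of its underside.
- window (a point): Centre of the round glass window (68 mm with its steel ring) lying in the tester's panel, at (-30, 20, 87) mm in the tester's frame; z points straight up.
- screwdriver: Bystander: loose screwdriver lying near the robot. Origin under its middle.
- wrench: Bystander: loose wrench lying beyond the tray. Origin under its middle.
- jar: Bystander: loose glass jar with steel lid, 60 mm across, 80 mm high. Origin: centre of its underside.
- bitbox: Bystander: loose cardboard box, 60 x 100 x 35 mm. Origin: centre of its underside.
- tape: Bystander: loose tape measure, about 60 mm across, 32 mm high. Origin: centre of its underside.
There are look-alikes about, which are no part of the job. What is shaped like the scoop but turquoise is not meant.

How it is judged:
By the outcome, as a careful person would: the job done as asked, in the order asked, and still so for the second after the job is handed in, while the arm keeps its last pose, push and grip.
It also fails if it takes over 67 s, if anything falls off the work surface, if the arm or the gripper's body presses on something with over 40 N, if the wrist force passes 120 N, or if a joint passes its speed limit or range.

## Robot

A 6-joint arm with a two-finger parallel gripper is mounted at the origin on the work surface. World frame = base frame: x ahead of the robot, y to its left, z up, the work surface at z = 0. Lengths are in mm, angles in rad, forces in N, time in s.
With the tool pointing down it reaches from about 275 to 825 mm from the base axis. Payload 4.9 kg.
Tool frame: the origin (TCP) lies at the very end of the fingers, on their centre line; the grasp point (between the pads) lies 19 mm behind it; z points along the fingers, y is the line along which they close (so a half turn about z gives the same grasp; the last joint's range is limited). The gripper opens to 85 mm and grips with 20 to 120 N. Pads are 22 mm wide; open, the fingers measure 114 mm over their backs; the gripper's body (76 mm by 85 mm) begins 54 mm behind the grasp point. The pads swing forward as they close: fully open they stand 13 mm farther back than shut.
Start: joints at [-1.293, 0.326, -0.193, 1.052, 0, 1.437], TCP at [220.156, -504.034, 231.281] pointing down, gripper open.
Joint ranges: [-2.65, 2.65], [-0.97, 1.79], [-1.3, 1.35], [-1.93, 2.1], [-1.47, 1.37], [-3.14, 3.14]. Speed limits (rad/s): [2.57, 2.57, 3.14, 3.14, 3.14, 3.14].

## Interface

Orientations are given as [roll, pitch, yaw] about the fixed x, y, z axes, in that order (R = Rz(yaw) Ry(pitch) Rx(roll)).
In Python, from bench import bot, solve_ik, imaging gives the robot as it stands. Calls block until the motion is done:
- bot.move_ptp(position, orientation): joint-space move of the TCP to a pose.
- bot.movel(position, rot=None, max_speed=150, threshold=None): straight line of the TCP; rot=None keeps the orientation; max_speed is the mean speed in mm/s. With threshold (N) it stops when the force on the tool has changed by that much, and returns True; else False.
- bot.move_j(angles): joint-space move.
- bot.grip(opening, effort=None): opening from 0.0 (shut) to 1.0 (fully open); effort is the grip in N (None keeps the last); returns when the fingers have stopped.
- bot.dwell(seconds).
- solve_ik(position, orientation): joint angles nearest the present ones, or None.
- bot.get_state(): the state.
- imaging.capture(name): name is "scene" or "top" or "wrist"; returns the picture (420x560x3 uint8, blue, green, red); there is no depth.
- imaging.camera_model(name): a dict with "K" (3x3 intrinsics, pixels), "position" and "rotation" of the camera in the world. Camera axes: x right, y up, looking along -z (the intrinsics and any distortion apply to the point x, -y, -z); pixel columns grow to the right and rows downward; lengths in mm; the calibration is good to about 2 mm. A picture is of the moment at which its call begins: read the wrist's pose just before it. camera_model takes no time and is no camera call; for the wrist camera it gives the pose at the moment of the call.
A pose or a line that the arm cannot do raises bot.IKError and nothing moves.
- bot.sign_off(): hands the job in; it is judged then, once.
The state is a dict: "t": time; "qpos": joint angles; "joint_velocities": joint speeds; "effort": joint torques, N m; "tcp_pos": TCP position; "orientation": TCP orientation; "contact_force": force on the tool from outside, world axes, zero at the start; "wrist_torque": the same for the moment, N m; "opening": opening from 0.0 (shut) to 1.0 (fully open); "gripper_force": force on a finger pad.
Only numpy, scipy, OpenCV 4.12 (cv2) and the standard library are available. Lean on these libraries where they do the work, as an engineer would, in place of code of your own. Each camera call takes 0.05 s, during which the arm holds its last target. There are 200 camera calls.

## Working session

There is one attempt and no reset: what is moved stays moved. The work goes in short steps, each a Python script; the robot and the scene stay as the last script left them, time stands still between calls to the robot, and variables do not carry over. Pictures are saved under pics/ and viewed, at most 11 in all, crops included, and the job is handed in when it is done.

```bash
mkdir -p pics; ls; python3 - <<'E'
from bench import bot, imaging
import cv2, numpy as np
np.set_printoptions(suppress=True,precision=3)
for n in("scene","top"):
    cv2.imwrite(f"pics/{n}0.png",cv2.resize(imaging.capture(n),(800,600),interpolation=cv2.INTER_CUBIC)); print(n,imaging.camera_model(n))
print(bot.get_state())
E
```

```text
pics
scene {'K': array([[438.651,   0.   , 281.632],
       [  0.   , 438.651, 206.928],
       [  0.   ,   0.   ,   1.   ]]), 'position': array([903.303, 362.395, 866.357]), 'rotation': array([0.635, 0.008, 2.179])}
top {'K': array([[534.844,   0.   , 267.588],
       [  0.   , 534.844, 216.322],
       [  0.   ,   0.   ,   1.   ]]), 'position': array([ 322.91 ,   16.574, 1295.668]), 'rotation': array([ 0.096,  0.021, -1.569])}
{'t': 0.1, 'qpos': array([-1.293,  0.327, -0.194,  1.052,  0.   ,  1.437]), 'joint_velocities': array([-0.001, -0.003,  0.003, -0.   ,  0.001, -0.002]), 'effort': array([  0.001, -44.424,  26.304,   0.008,  -0.   ,   0.   ]), 'tcp_pos': array([ 220.024, -503.487,  230.574]), 'orientation': array([-3.14 , -0.   ,  0.412]), 'contact_force': array([-0.03 ,  0.671,  0.5  ]), 'wrist_torque': array([ 0.007, -0.047,  0.015]), 'gripper_force': 0.0, 'opening': 0.9961636617929419}
```

View pics/top0.png

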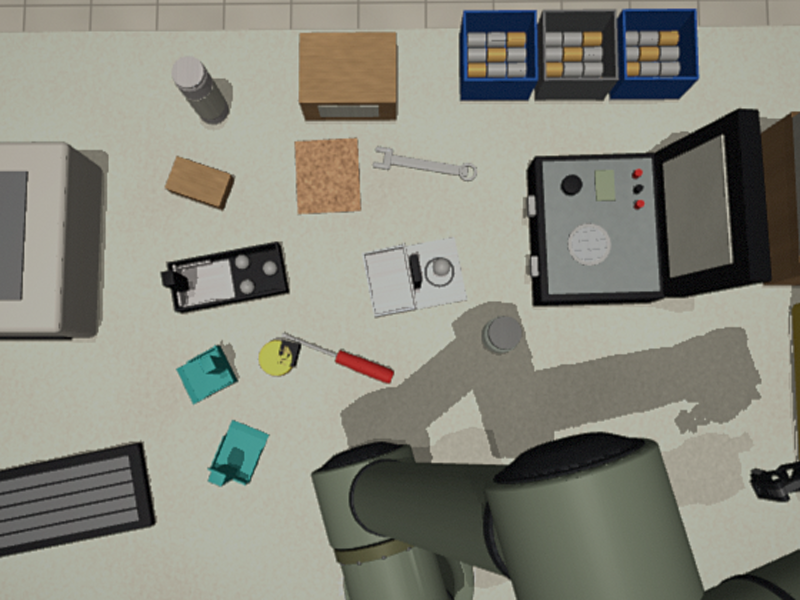

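View pics/scene0.png

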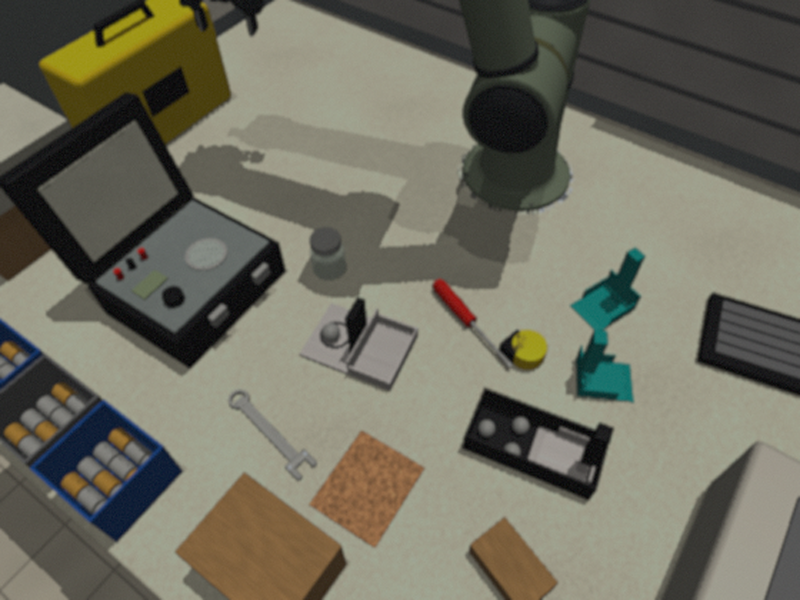

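Top view: the bin rim runs from (169,262) to (288,293) with the scoop post at about (176,280) and the balls at (242,262), (269,268) and (246,287). The tray spans (365,250)–(465,300), the pad (295,140)–(360,213) and the window (589,245). The turquoise scoops at about (208,374) and (240,452) are the decoys.

```bash
cat > h.py <<'E'
import numpy as np, cv2
from scipy.spatial.transform import Rotation as Ro
from scipy.optimize import least_squares
from bench import bot, solve_ik, imaging
np.set_printoptions(suppress=True,precision=2)
def cam(n):
    m=imaging.camera_model(n); return m["K"],np.array(m["position"]),Ro.from_euler('xyz',m["rotation"]).as_matrix()
def proj(c,P):
    K,p,R=c; d=(np.atleast_2d(P)-p)@R; d=d*[1,-1,-1]; u=d@K.T; return u[:,:2]/u[:,2:]
def unproj(c,uv,z):
    K,p,R=c; uv=np.atleast_2d(uv).astype(float); d=np.c_[uv,np.ones(len(uv))]@np.linalg.inv(K).T*[1,-1,-1]@R.T
    return p+d*((z-p[2])/d[:,2])[:,None]
def planar(pose,P):
    x,y,a=pose; P=np.atleast_2d(P).astype(float); c,s=np.cos(a),np.sin(a)
    return np.c_[x+c*P[:,0]-s*P[:,1], y+s*P[:,0]+c*P[:,1], P[:,2]]
def fit(obs,guess):  # obs: list of (cam, local Nx3, uv Nx2)
    f=lambda q: np.concatenate([(proj(c,planar(q,P))-uv).ravel() for c,P,uv in obs])
    r=least_squares(f,guess,x_scale=[100,100,1],loss='soft_l1'); return r.x,np.abs(r.fun).max()
E
cat > m1.py <<'E'
from h import *
T,S=cam("top"),cam("scene"); s=0.7
bin_=np.array([[-94,42,45],[94,42,45],[94,-42,45],[-94,-42,45]])
# image right = -y world ; local x along image right, local y up in image
b,e=fit([(T,bin_,s*np.array([[169,262],[280,243],[288,293],[178,311]])),
 (S,bin_[[1,2,3]],s*np.array([[463,440],[485,391],[611,432]])[[0,1,2]])],[500,250,-1.4]);print('bin',b,e)
tr=np.array([[-80,55,26],[-80,-55,26],[80,55,6],[80,-55,6]])
t,e=fit([(T,tr,s*np.array([[365,253],[374,316],[458,238],[466,300]]))],[450,0,-1.4]);print('tray',t,e)
p,e=fit([(T,np.array([[-65,-55,3],[-65,55,3],[65,55,3],[65,-55,3]]),s*np.array([[300,213],[361,211],[358,138],[295,141]])[[1,0,3,2]])],[600,100,0]);print('pad',p,e)
print('window',unproj(T,s*np.array([[589,245]]),87),unproj(S,s*np.array([[206,253]]),87))
print('balls',unproj(T,s*np.array([[242,262],[269,268],[246,287]]),16))
print('jar',unproj(T,s*np.array([[503,335]]),80),'post',unproj(T,s*np.array([[173,279]]),124))
print('tray grip',unproj(T,s*np.array([[415,271]]),100))
E
python3 m1.py
```

```text
bin [497.42 300.58  -1.4 ] 6.656811051783677
tray [501.45 -13.6   -1.4 ] 1.4920333234966847
pad [679.74 137.82   0.05] 1.3712178539990703
window [[ 542.02 -287.19   87.  ]] [[ 546.02 -284.33   87.  ]]
balls [[526.68 282.2   16.  ]
 [516.32 235.99  16.  ]
 [483.86 274.55  16.  ]]
jar [[ 398.75 -149.66   80.  ]] post [[482.89 367.04 124.  ]]
tray grip [[498.58  -9.75 100.  ]]
```

```bash
cat > s1.py <<'E'
from h import *
import pickle
D={}
for n,p in (("w",[530,-280,330]),("t",[480,-12,330]),("b",[480,285,330])):
    bot.move_ptp(p,[np.pi,0,.17-np.pi]); c=cam("wrist"); im=imaging.capture("wrist")
    D[n]=(c,im); cv2.imwrite(f"pics/{n}1.png",im); st=bot.get_state(); print(n,st["t"],st["qpos"],c[1],c[2][:,2])
pickle.dump(D,open("D.pkl","wb"))
E
python3 s1.py; python3 -c "
import cv2,numpy as np
a=[cv2.imread(f'pics/{n}1.png') for n in 'tb']
cv2.imwrite('pics/t2.png',cv2.resize(a[0],(800,600),interpolation=2))
cv2.imwrite('pics/b2.png',cv2.resize(a[1],(800,600),interpolation=2))"
```

```text
w 2.0667 [-0.61  0.38  0.14  1.33 -0.   -0.78] [ 453.54 -293.36  472.8 ] [-0.3  -0.05  0.95]
t 3.175 [-0.18  0.15 -0.17  1.25 -0.   -0.35] [404.3  -25.78 473.06] [-0.3  -0.05  0.95]
b 4.3667 [ 0.4   0.3   0.02  1.29 -0.    0.23] [404.33 271.03 472.88] [-0.3  -0.05  0.95]
```

View pics/b2.png

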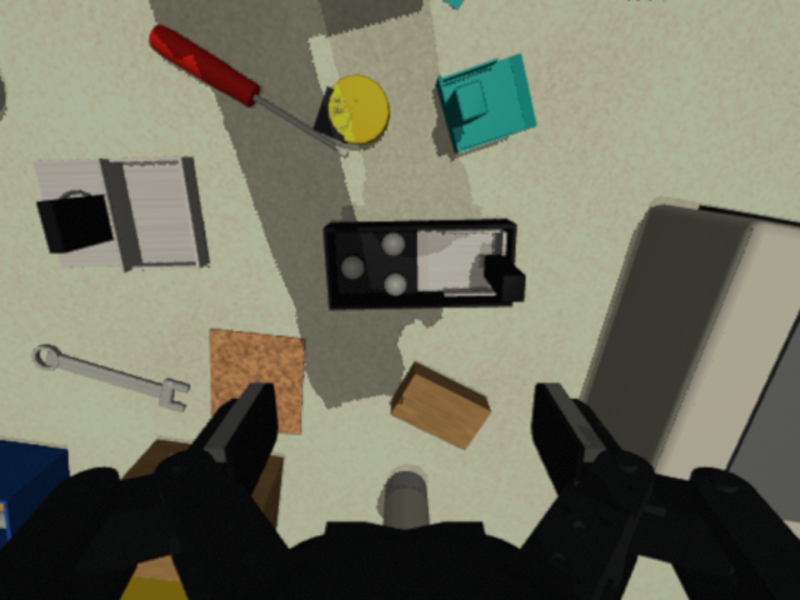

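View pics/t2.png

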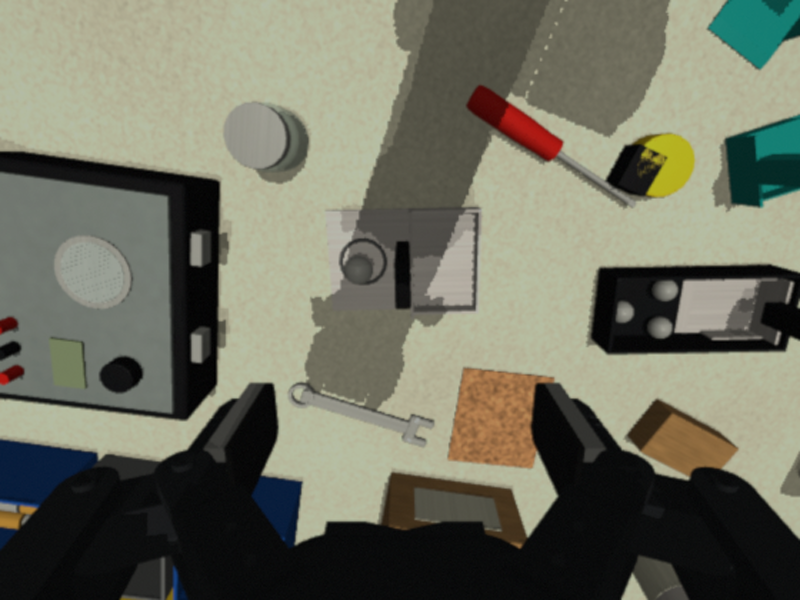

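View pics/w1.png

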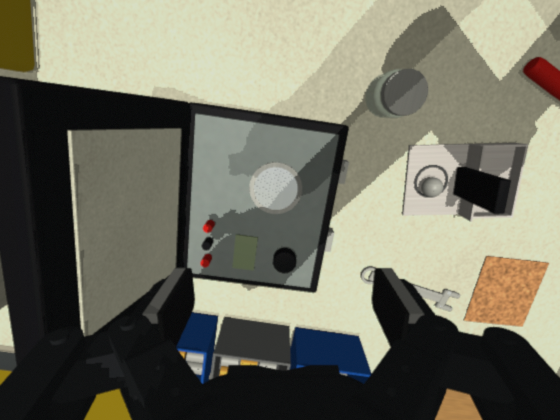

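Wrist views at 800x600:
- **Bin:** the b view shows rim corners (325,223), (516,220) and (330,309), the lip at column 417 and the post top at about (514,285).
- **Tray and window:** the t view shows the tray corners (327,210), (479,208) and (476,311), and the window at (93,271).
- **Tester:** the w view (560x420) shows the window at (274,188) and the tray corners again.

```bash
cat > m2.py <<'E'
from h import *
import pickle
D=pickle.load(open("D.pkl","rb")); B,Tt,W=[D[k][0] for k in "btw"]; T=cam("top"); s=.7
A=lambda *a:s*np.array(a)
b,e=fit([(B,np.array([[94,-42,45],[-94,-42,45],[94,42,45]]),A([325,223],[516,220],[330,309])),
 (T,np.array([[-94,42,45],[94,42,45],[94,-42,45],[-94,-42,45]]),A([169,262],[280,243],[288,293],[178,311]))],[497,300,-1.4]);print('bin',b,e)
t,e=fit([(Tt,np.array([[80,-55,6],[-80,-55,26],[-80,55,26]]),A([327,210],[479,208],[476,311])),
 (W,np.array([[80,-55,6],[-80,-55,26],[-80,55,26],[80,55,6]]),np.array([[410,145],[525,145],[513,215],[403,214]])),
 (T,np.array([[-80,55,26],[-80,-55,26],[80,55,6],[80,-55,6]]),A([365,253],[374,316],[458,238],[466,300]))],[500,-13,-1.4]);print('tray',t,e)
print('grip pred t2',proj(Tt,planar(t,[[-7,-22,106],[-7,22,106],[7,22,106],[7,-22,106]]))/s)
print('window',unproj(Tt,A([93,271]),87),unproj(W,[[274,188]],87),unproj(T,A([589,245]),87))
l=unproj(B,A([417,231],[418,293]),4.5); p=unproj(B,A([514,285]),124)
inv=lambda q,P:np.c_[(P[:,:2]-q[:2])@np.array([[np.cos(q[2]),-np.sin(q[2])],[np.sin(q[2]),np.cos(q[2])]])]
print('lip in bin',inv(b,l),'post',inv(b,p), p)
print('balls in bin',inv(b,unproj(B,A([393,243],[352,267],[396,285]),16)))
print('post pred', proj(B,planar(b,[[-94+4+x,y,124] for x,y in((0,-12),(20,-12),(20,12),(0,12))]))/s)
p,e=fit([(B,np.array([[65,-55,3],[65,55,3],[-65,55,3],[-65,-55,3]])[[2,3,0]],A([210,329],[305,339],[301,434])[[1,0,2]][[1,0,2]])],[680,138,0]);print('pad?',p,e,unproj(B,A([210,329],[305,339],[301,434]),3),unproj(Tt,A([463,367],[553,377],[448,458],[533,467]),3))
E
python3 m2.py
```

```text
bin [497.8  301.71  -1.39] 2.8650953957470335
tray [503.94 -11.13  -1.38] 2.5617490918098156
grip pred t2 [[408.83 258.15]
 [409.76 307.36]
 [393.83 307.69]
 [392.33 258.51]]
window [[ 544.38 -285.69   87.  ]] [[ 545.72 -288.64   87.  ]] [[ 542.02 -287.19   87.  ]]
lip in bin [[  0.24 -26.78]
 [ -0.52  41.9 ]] post [[-75.91   0.59]] [[484.6  376.47 124.  ]]
balls in bin [[ 25.68 -16.36]
 [ 69.78   8.68]
 [ 23.44  29.16]]
post pred [[532.32 269.83]
 [507.69 270.16]
 [506.02 298.36]
 [530.16 298.03]]
pad? [666.99 234.5    0.28] 115.70004348248193 [[621.38  83.37   3.  ]
 [615.48 191.56   3.  ]
 [742.84 199.43   3.  ]] [[620.17  81.59   3.  ]
 [615.03 189.48   3.  ]
 [747.42  89.33   3.  ]
 [742.54 198.7    3.  ]]
```

```bash
python3 -c "
import cv2
a=cv2.imread('pics/b1.png')[145:225,220:375]
cv2.imwrite('pics/b3.png',cv2.resize(a,None,fx=5,fy=5,interpolation=2))"
```

```text
(no output)
```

View pics/b3.png

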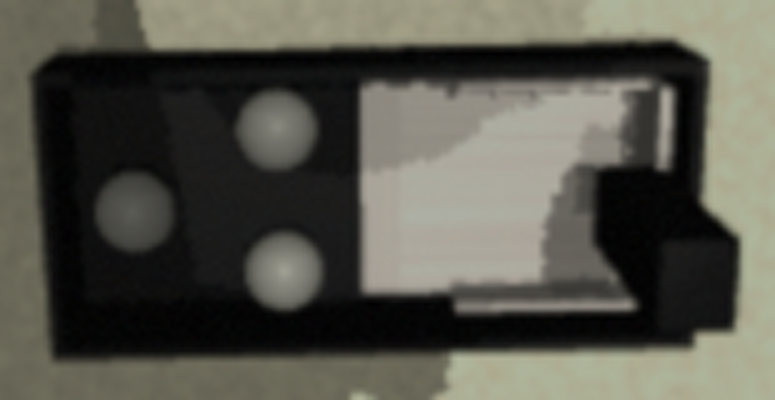

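```bash
cat > m3.py <<'E'
from h import *
import pickle
D=pickle.load(open("D.pkl","rb")); B=D['b'][0]
C=lambda *a:np.array([220,145])+(np.array(a))/5.-.4
L=np.array([[94,-42,45],[-94,-42,45],[94,42,45],[-94,42,45],[94,-42,0],[-94,-42,0]])
uv=C([35,78],[707,65],[55,355],[692,345],[60,52],[680,42])
b,e=fit([(B,L,uv)],[497,300,-1.4]);print('bin',b,e)
R=np.array([[np.cos(b[2]),-np.sin(b[2])],[np.sin(b[2]),np.cos(b[2])]])
inv=lambda P:(P[:,:2]-b[:2])@R
print('res',proj(B,planar(b,L))-uv)
print('post corners',inv(unproj(B,C([663,238],[738,238],[735,328],[660,328]),124)))
print('lip',inv(unproj(B,C([360,85],[360,292]),5)),'balls',inv(unproj(B,C([277,130],[134,210],[284,270]),16)))
E
python3 m3.py
```

```text
bin [501.6  304.34  -1.39] 1.3251718100495395
res [[-0.43 -0.99]
 [ 1.33 -0.58]
 [-0.32  1.17]
 [ 0.74  1.21]
 [-0.26 -0.02]
 [-0.57 -0.02]]
post corners [[-64.64 -12.44]
 [-82.11 -12.16]
 [-82.88   9.84]
 [-65.08   9.55]]
lip [[  2.54 -31.23]
 [  3.01  34.06]] balls [[ 27.7  -19.87]
 [ 71.65   3.88]
 [ 26.58  23.46]]
```

```bash
cat >> h.py <<'E'
BIN=np.array([501.6,304.34,-1.39]); TRAY=np.array([503.94,-11.13,-1.385]); WIN=np.array([544,-287])
M=np.array([[0,-1,0],[-1,0,0],[0,0,-1.]])
ZT=80.
def scoop_tool(o,yaw,pitch,local=(0,0,0)):
    "tool pose so that scoop-frame point `local` is at world o; pitch>0 = mouth down"
    R=Ro.from_euler('xyz',[0,pitch,yaw]).as_matrix()
    return np.array(o)+R@(np.array([-30,0,ZT])-local), Ro.from_matrix(R@M).as_euler('xyz')
def stt(*k):
    s=bot.get_state(); print(*k,'t',s['t'],s['tcp_pos'],s['contact_force'],s['wrist_torque'],'op',round(s['opening'],3),'gf',s['gripper_force'])
E
cat > s2.py <<'E'
from h import *
def at(x,z,p=0,y=0,loc=(0,0,0)):
    return scoop_tool(planar(BIN,[[x,y,z]])[0],BIN[2],p,loc)
p,r=at(-43.5,4,0,-.7); print(p,r)
bot.move_ptp(p+[0,0,75],r); bot.movel(p,max_speed=150); stt('down')
bot.grip(0,100); stt('grip')
p2,_=at(44.5,4)
print(bot.movel(p2,max_speed=80,threshold=20)); stt('swept'); print('remaining',p2-bot.get_state()['tcp_pos'])
cv2.imwrite("pics/sw.png",cv2.resize(imaging.capture("wrist"),(800,600)))
E
python3 s2.py
```

```text
[487.7  376.52  84.  ] [ 3.14  0.   -2.96]
down t 5.8167 [488.79 376.73  85.5 ] [0.98 0.16 0.41] [-0.06  0.   -0.  ] op 1.0 gf 0.0
grip t 6.4333 [488.15 376.5   84.49] [ 0.19 -1.08  4.39] [-0.27 -0.05  0.03] op 0.223 gf 97.8680670261383
False
swept t 7.6833 [504.57 291.05  84.63] [-0.71  4.6   5.63] [ 0.98  0.14 -0.  ] op 0.221 gf 98.37541937828064
remaining [-0.36 -0.97 -0.63]
```

View pics/sw.png

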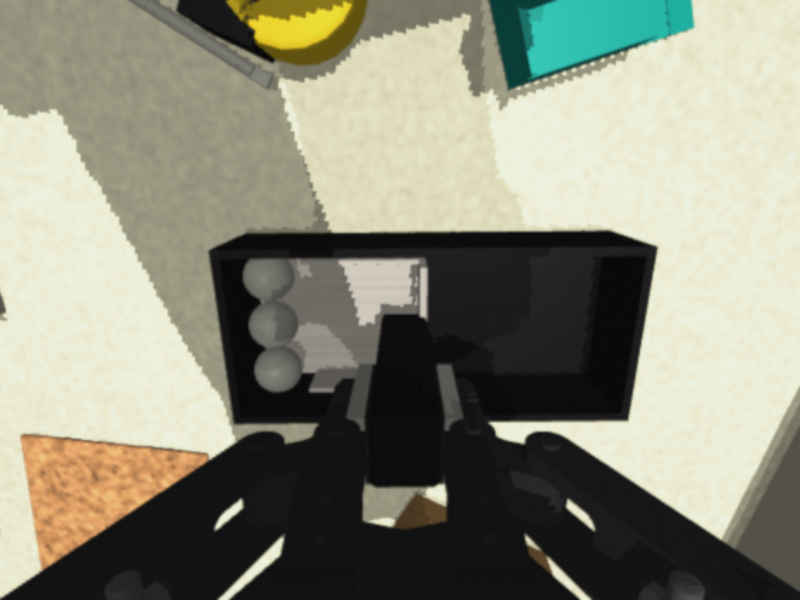

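Sweep picture: all three balls lie abreast on the lip against the end wall, at (268,275), (273,325) and (277,369). I'll press on slightly, then tilt back and lift.

```bash
cat > s3.py <<'E'
from h import *
def at(x,z,p=0,y=0,loc=(0,0,0)):
    return scoop_tool(planar(BIN,[[x,y,z]])[0],BIN[2],p,loc)
print(bot.movel(at(47.5,4)[0],max_speed=30,threshold=15)); stt('press')
s=bot.get_state()['tcp_pos']; R=np.array([np.cos(BIN[2]),np.sin(BIN[2])]); d=(s[:2]-at(0,4)[0][:2])@R; print('scoop x',d)
for a in (6,12,18):
    t=np.radians(a); p,r=at(d-1-40+1.5*a/18,4.5,-t,0,(-40,0,0)); print(bot.movel(p,r,max_speed=60,threshold=25)); stt(a)
p,r=at(d-42,30,-t,0,(-40,0,0)); bot.movel(p,r,max_speed=60); stt('lift')
cv2.imwrite("pics/lift.png",cv2.resize(imaging.capture("wrist"),(800,600)))
E
python3 s3.py
```

```text
False
press t 7.9833 [505.   288.7   84.75] [-0.71  6.53  5.81] [1.33 0.27 0.09] op 0.219 gf 98.48403453826904
scoop x 45.99367371421313
False
6 t 8.3083 [502.47 298.29  84.94] [-1.42  2.14  2.45] [ 1.21  0.32 -0.04] op 0.223 gf 100.25228977203369
False
12 t 8.5917 [501.28 305.08  84.59] [-1.13  2.77  2.73] [ 0.77  0.19 -0.05] op 0.218 gf 100.62546372413635
False
18 t 8.875 [500.05 312.03  83.33] [ 0.22 -0.29  2.14] [ 0.26  0.08 -0.11] op 0.22 gf 100.69920301437378
lift t 9.45 [499.67 315.39 109.44] [-0.12 -0.12 -3.85] [0.65 0.15 0.01] op 0.224 gf 99.83391165733337
```

View pics/lift.png

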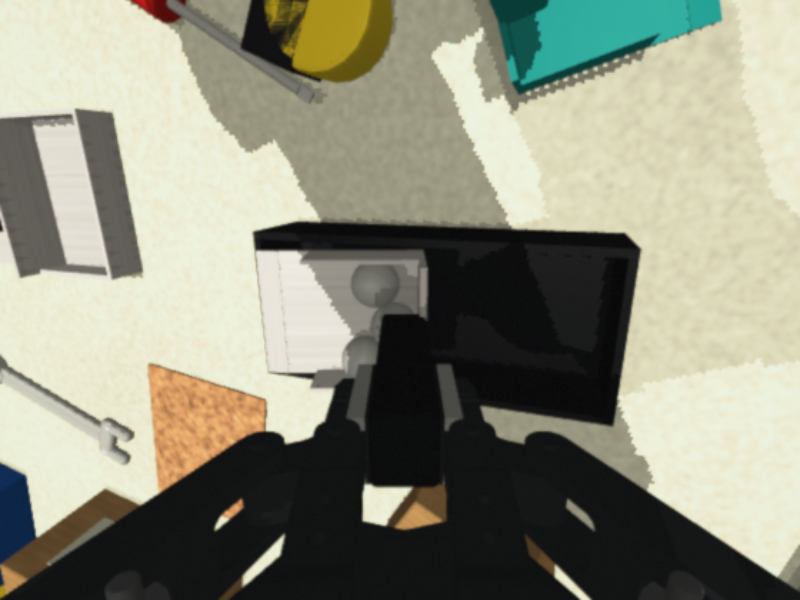

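All three balls sit at the back of the pan ((375,284), (393,325), (360,355)). Next I carry and pour.

```bash
cat > s4.py <<'E'
from h import *
s=bot.get_state(); bot.movel(s['tcp_pos']+[0,0,50],max_speed=120)
def lip(x,z,deg): return scoop_tool(planar(TRAY,[[x,0,z]])[0],TRAY[2],np.radians(deg),(45,0,0))
p,r=lip(-55,72,-18); bot.movel(p,r,max_speed=150); stt('over')
for a,z,w in ((-3,45,.1),(9,33,.9),(18,30,.7),(28,30,.7)):
    p,r=lip(-55,z,a); print(bot.movel(p,r,max_speed=50,threshold=20)); bot.dwell(w); stt(a)
cv2.imwrite("pics/pour.png",cv2.resize(imaging.capture("wrist"),(800,600)))
E
python3 s4.py
```

```text
over t 11.4333 [476.47 138.03 125.04] [ 0.29  0.69 -3.29] [0.65 0.15 0.05] op 0.223 gf 99.84301328659058
False
-3 t 12.0333 [478.93 121.53 120.86] [ 0.11 -0.03 -3.11] [ 0.18  0.08 -0.04] op 0.222 gf 99.89460468292236
False
9 t 13.4417 [482.4  103.35 123.74] [ 0.08  0.1  -2.13] [-0.2  -0.06  0.05] op 0.225 gf 100.02689123153687
False
18 t 14.6083 [485.18  88.76 129.27] [ 0.56  0.84 -1.25] [-0.39 -0.11  0.02] op 0.221 gf 100.02842545509338
False
28 t 15.8417 [488.52  71.09 135.86] [ 0.58  0.03 -0.89] [-0.64 -0.13  0.02] op 0.223 gf 100.04487633705139
```

View pics/pour.png

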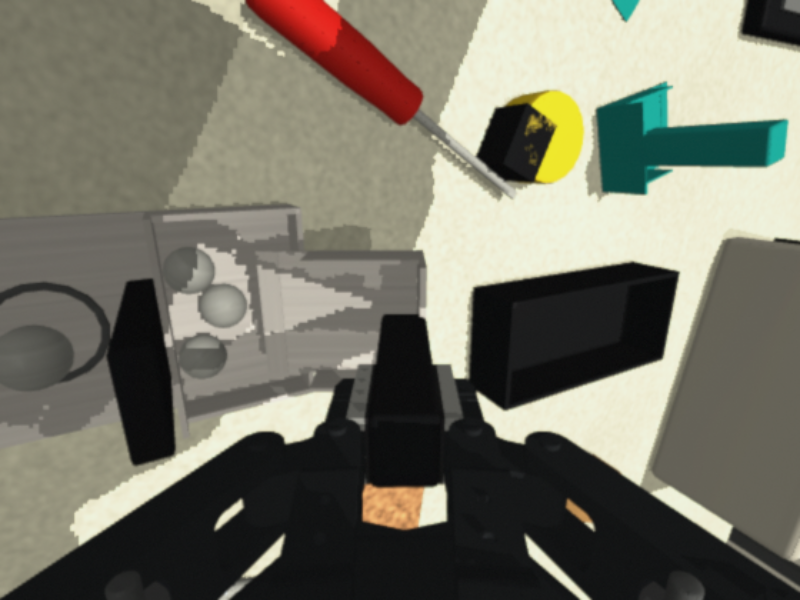

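All three balls are in the compartment ((190,270), (222,306), (203,356)) and the gauge is in its pocket. Now I park the scoop.

```bash
cat > s5.py <<'E'
from h import *
p,r=scoop_tool(planar(TRAY,[[-65,0,75]])[0],TRAY[2],np.radians(20),(45,0,0)); bot.movel(p,r,max_speed=120)
P=np.array([680.,139,3])
p,r=scoop_tool(P,-1.45,0,(2,0,0)); bot.move_ptp(p+[0,0,70],r); stt('above')
bot.movel(p+[0,0,6],max_speed=120); print(bot.movel(p+[0,0,-1.5],max_speed=15,threshold=4)); stt('down')
bot.grip(0.75); stt('open'); bot.dwell(.2)
bot.movel(bot.get_state()['tcp_pos']+[0,0,90],max_speed=150)
# above tray grip, stop high to look
q=planar(TRAY,[[0,0,190]])[0]; bot.move_ptp(q,[np.pi,0,TRAY[2]-np.pi/2]); stt('tray')
import pickle; pickle.dump(cam("wrist"),open("c.pkl","wb"))
im=imaging.capture("wrist"); cv2.imwrite("pics/tr.png",im)
tp=imaging.capture("top"); a=cv2.resize(im,(400,300),interpolation=cv2.INTER_AREA); b=cv2.resize(tp[60:240,180:420],(400,300))
cv2.imwrite("pics/tr2.png",np.vstack([np.hstack([a,b])]))
E
python3 s5.py; python3 -c "
import cv2;a=cv2.imread('pics/tr.png');b=cv2.imread('pics/tr2.png')
import numpy as np
cv2.imwrite('pics/tr3.png',np.vstack([b[:,400:],cv2.resize(a,(400,300),interpolation=3)]).copy())"
```

```text
above t 17.2833 [674.81 169.48 151.31] [-0.46 -0.83 -2.05] [0.02 0.02 0.01] op 0.221 gf 100.1096785068512
True
down t 18.4083 [676.59 170.93  83.49] [-1.   -0.07  5.37] [-0.03  0.13 -0.  ] op 0.224 gf 101.07028484344482
open t 18.9083 [675.38 170.61  81.8 ] [-0.04 -0.36 -0.33] [ 0.05 -0.04  0.03] op 0.753 gf 0.0
tray t 20.8417 [504.92 -10.87 189.95] [-0.2  -0.09  0.4 ] [ 0.02 -0.   -0.03] op 0.754 gf 0.0
```

View pics/tr3.png

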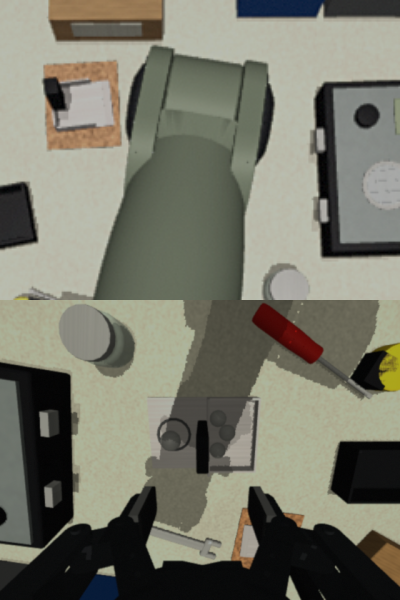

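The scoop stands upright on the pad and the fingers are centred on the tray grip (column 202). Now I grip, lift and carry.

```bash
cat > s6.py <<'E'
from h import *
import pickle; c=pickle.load(open("c.pkl","rb"))
print('grip end',unproj(c,[[283.5,242]],106),planar(TRAY,[[0,22,106]]))
q=planar(TRAY,[[0,0,71]])[0]; bot.movel(q,max_speed=130); stt('down')
bot.grip(0,115); stt('grip')
bot.movel(q+[0,0,12],max_speed=20); stt('up'); bot.movel(q+[0,0,135],max_speed=70); stt('up2')
R=[np.pi,0,-1.55-np.pi/2]; f=np.array([WIN[0],WIN[1],71+122.])
bot.movel(f+[0,0,13],R,max_speed=90); bot.movel(f,max_speed=30); bot.dwell(.5); stt('end'); print(bot.get_state()['orientation'],R)
for n in("wrist","scene"): cv2.imwrite(f"pics/e_{n}.png",imaging.capture(n))
a,b=[cv2.imread(f"pics/e_{n}.png") for n in("wrist","scene")]
cv2.imwrite("pics/e.png",np.vstack([cv2.resize(a,(400,300),interpolation=3),cv2.resize(b[40:280,0:320],(400,300))]))
E
python3 s6.py
```

```text
grip end [[525.4   -6.22 106.  ]] [[525.56  -7.07 106.  ]]
down t 22.0083 [504.59 -11.17  71.58] [-0.19 -0.61 -0.78] [ 0.   -0.01 -0.03] op 0.745 gf 0.0
grip t 22.525 [504.22 -10.96  71.62] [-3.01  1.39  5.52] [0.21 0.23 0.15] op 0.152 gf 112.44876980781555
up t 23.275 [503.85 -11.12  82.93] [-0.59 -0.13 -5.67] [ 0.04 -0.03 -0.03] op 0.155 gf 112.09521174430847
up2 t 25.1833 [503.65 -11.08 205.59] [-0.1  -0.25 -5.27] [-0.    0.06  0.04] op 0.147 gf 112.11154103279114
end t 29.5167 [ 544.02 -287.02  193.08] [-0.57 -0.37 -6.16] [ 0.04 -0.04  0.02] op 0.151 gf 112.12501645088196
[-3.14  0.   -3.12] [3.141592653589793, 0, -3.1207963267948964]
```

View pics/e.png

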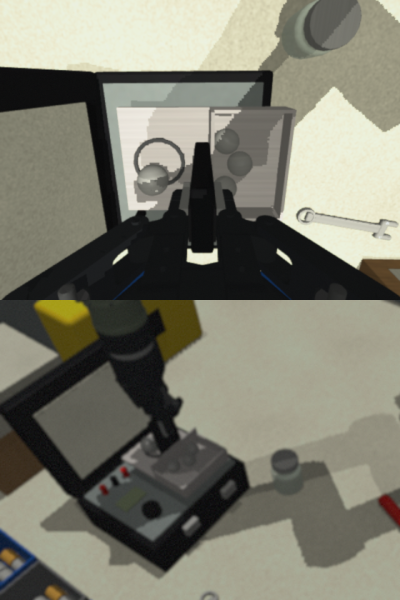

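The tray is held level over the window, with the gauge in its pocket (152,180) and the three balls in the compartment. I'm handing in.

```bash
python3 -c "
from bench import bot
print(bot.sign_off())"
```

```text
the job is handed in; nothing more can be done
None
```

I finished the job and handed it in: all three balls are in the tray's compartment, the scoop stands upright on the cork pad, and the arm is holding the level tray about 35 mm above the window with the larger ball still in its pocket (29.5 s used).

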